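Sweep the loose copper blanks into the catch frame

TASK

Clear the enamelling bench: with the fingertips, sweep the three round copper blanks across the table and in through the open side of the three-sided wooden frame, until each lies flat and wholly inside it. Slide them along the table without flicking or lifting them. Leave the rectangular copper bar and everything else on the bench where it is.

Things in the scene. Friction and masses are not known exactly. Their poses are not given: they have to be found in the camera images.
- catch_frame: three-sided frame of light wood strips (12 thick, 22 mm high) fixed to the table, no floor, no step; inside 200 wide, 130 mm deep. Origin: on the table at the middle of the open side, level with the side strips' free ends; x points inwards (back strip's inner face at x=130 mm), y along the open side (inner faces at +-100 mm). The open side looks to the robot's right (-y, within 18 degrees).
- blank0: one of three identical round copper blanks: a domed disc 36 mm across, straight rim 6 mm high, 9.5 mm high in the middle, about 65 g, lying flat on the white table and sliding freely. Origin: centre of its underside, z up. A tiny dark dot near the rim is only decoration.
- blank1: one of three identical round copper blanks: a domed disc 36 mm across, straight rim 6 mm high, 9.5 mm high in the middle, about 65 g, lying flat on the white table and sliding freely. Origin: centre of its underside, z up. A tiny dark dot near the rim is only decoration.
- blank2: one of three identical round copper blanks: a domed disc 36 mm across, straight rim 6 mm high, 9.5 mm high in the middle, about 65 g, lying flat on the white table and sliding freely. Origin: centre of its underside, z up. A tiny dark dot near the rim is only decoration.
- bar: a rectangular copper bar, 60 x 18 x 8 mm, lying among the round blanks: not to be moved. Origin: centre of its underside; its x axis runs along its length.
- dish: a small round glass dish, 72 mm across the rim, 26 mm high, standing near the blanks: not to be moved. Origin: centre of its underside.
- jar: a small clear round jar with a white lid, 44 mm across, 45 mm high: not to be moved. Origin: centre of its underside.
- cup: a white cup without handle, 66 mm across the rim, 62 mm high: not to be moved. Origin: centre of its underside.
- glue: an amber bottle with a red cap, 48 mm across, 130 mm high, to the right: not to be moved. Origin: centre of its underside.
- brush: a flat brush with a wooden handle lying on the table, 200 mm long, 42 mm wide, 20 mm high: not to be moved. Origin: under its middle; its x axis runs along it, handle at -x.

How it is judged:
By the outcome, as a careful person would: the job done as asked, in the order asked, and still so for the second after the job is handed in, with the robot touching nothing.
It also fails if it takes over 72 s, if anything falls off the work surface, if the arm or the gripper's body presses on something with over 40 N, if the wrist force passes 120 N, or if a joint passes its speed limit or range.

ROBOT

A 6-joint arm with a two-finger parallel gripper is mounted at the origin on the work surface. World frame = base frame: x ahead of the robot, y to its left, z up, the work surface at z = 0. Lengths are in m, angles in rad, forces in N, time in s.
With the tool pointing down it reaches from about 0.375 to 0.975 m from the base axis. Payload 3.8 kg.
Tool frame: the origin (TCP) lies midway between the tips of the shut fingers; the grasp point (between the pads) lies 19 mm behind it; z points along the fingers, y is the line along which they close (so a half turn about z gives the same grasp; the last joint's range is limited). The gripper opens to 85 mm and grips with 20 to 120 N. Pads are 22 mm wide; open, the fingers measure 114 mm over their backs; the gripper's body (76 mm by 85 mm) begins 54 mm behind the grasp point. The pads swing forward as they close: fully open they stand 13 mm farther back than shut.
Start: joints at [1.124, 0.264, 1.604, -0, 1.274, -0.037], TCP at [0.269, 0.619, 0.231] pointing down, gripper open.
Joint ranges: [-2.63, 2.63], [-0.94, 2.18], [0.31, 2.57], [-1.31, 4.45], [0, 2.66], [-2.55, 2.55]. Speed limits (rad/s): [2.57, 2.57, 3.14, 3.14, 3.14, 3.14].

INTERFACE

Orientations are given as a rotation vector (axis times angle).
In Python, from workcell import status, read_camera, workorder, masks_of gives the robot as it stands.
- The arm moves only by the tool drive_tool, never from a script. Its argument "rows" is a list of rows, each a list of 7 numbers: the turn, a rotation vector about the tool's x, y, z in degrees, then the shift along the tool's x, y, z in m, then the opening, from 0 (shut) to 1 (fully open). In form: [[ax, ay, az, tx, ty, tz, claw], ...]. A call has 1 to 8 rows; each row shifts and turns the commanded pose from where the row before left it, along the tool's axes as they then stand; what a row does not reach is not made up. A row lasts 1/12 s, in which the tool goes at most 41.7 mm and 7.16 degrees, less where a joint would pass 70% of its speed; a pose out of reach is approached as far as the arm can. A call is refused whole if a number of a shift passes 0.0417 or a number of a turn 7.16, either way. A call with a gripper value outside its range is refused whole. The fingers move at their own pace and stop on an object; "force" is the grip in N (left out, the last holds). Time passes only in rows, so rows that do not move let the fingers close. It gives the time, the measured TCP pose, the force, the opening and the grip force at its end, in the units of the state.
- status.read_state(): the state, without advancing time (a new reading comes with each control period).
- read_camera(name): name is "scene" or "top" or "wrist"; returns a dict with "color" (400x640x3 uint8, red, green, blue), "intrinsics" (3x3 intrinsics, pixels), "D" ([k1, k2, p1, p2, k3] as OpenCV has them; the pictures are not rectified), "world_from_camera" (4x4, takes a point from camera to world coordinates); the wrist camera has in their place "mount" (4x4, takes a point from camera to tool coordinates, whose origin is the TCP and whose axes are the flange's). Camera axes: x right, y up, looking along -z (the intrinsics and any distortion apply to the point x, -y, -z); pixel columns grow to the right and rows downward; lengths in m; the calibration is good to about 2 mm. A picture is of the moment at which its call begins: read the wrist's pose just before it. There is no depth.
- workorder.finish_job(): hands the job in; it is judged then, once.
Trained networks look in a picture, given as the dict that the camera call returned (one of the last four; its "shot" number tells which), for a name from the list of things; names that differ only in an ending like _2 or _b are one class to them, and where a whole thing is asked for, a point or a joint stands for the part that bears it (a point fixed in the world has none). Each returns a list of dicts, best first, with "score" (0 to 1); they miss things now and then, are a little off and sometimes report something else, mostly with a low value. They report only what shows in the picture. A call takes as long as a camera call.
- masks_of(picture, name): "mask" (400x640 bool, what is visible of it) and "bbox" ([left, top, right, bottom] in pixels, round what is visible of it).
The state is a dict: "time": time; "q": joint angles; "joint_vel": joint speeds; "joint_torque": joint torques, N m; "tool_pos": TCP position; "tcp_rot": TCP orientation; "wrist_force": force on the tool from outside, world axes, zero at the start; "torque": the same for the moment, N m; "width": opening from 0.0 (shut) to 1.0 (fully open); "grip_force": force on a finger pad.
Only numpy, scipy, OpenCV 4.12 (cv2) and the standard library are available. Lean on these libraries where they do the work, as an engineer would, in place of code of your own. Each camera call takes 0.05 s, during which the arm holds its last target. There are 200 camera calls.

## Working session

There is one attempt and no reset: what is moved stays moved. The work goes in short steps, Python scripts to look and compute and a tool call to move; the robot and the scene stay as the last step left them, time stands still between calls to the robot, and variables do not carry over. Pictures are saved under pics/ and viewed, at most 10 in all, crops included, and the job is handed in when it is done.

Besides the shell and the picture viewer there is one more tool, called after ">>>" as a command line: name --pt "numbers of a row" for each row, then --argument value for the rest. drive_tool: Moves the arm, as the interface text tells. Its arguments: {"type":"object","properties":{"rows":{"type":"array"},"force":{"type":"number"}},"required":["rows"]}

```bash
mkdir -p pics; cat > h.py <<'E'
import numpy as np, cv2
from workcell import status, read_camera, workorder, masks_of
from scipy.spatial.transform import Rotation as R
def wfc(p,s=None):
    if 'world_from_camera' in p: return np.array(p['world_from_camera'])
    T=np.eye(4);T[:3,:3]=R.from_rotvec(s['tcp_rot']).as_matrix();T[:3,3]=s['tool_pos'];return T@np.array(p['mount'])
def px2w(p,uv,z=0.,s=None):
    uv=np.array(uv,float).reshape(-1,1,2)
    n=cv2.undistortPoints(uv,np.array(p['intrinsics']),np.array(p['D'])).reshape(-1,2)
    T=wfc(p,s); d=np.c_[n[:,0],-n[:,1],-np.ones(len(n))]@T[:3,:3].T
    return (T[:3,3]+d*((z-T[2,3])/d[:,2])[:,None])
E
cat > look.py <<'E'
from h import *
import sys
s=status.read_state(); print({k:np.round(s[k],4).tolist() for k in('time','tool_pos','tcp_rot','q','wrist_force','width')})
for cam in sys.argv[2:]:
    p=read_camera(cam); cv2.imwrite(f'pics/{sys.argv[1]}_{cam}.png',p['color'][:,:,::-1])
    print(cam,np.round(wfc(p,s)[:3,3],3))
    for n,z in(('blank0',.004),('bar',.008),('dish',.0),('jar',0),('cup',0),('glue',0),('brush',.01),('catch_frame',.022)):
        for m in masks_of(p,n):
            if m['score']<.3: continue
            c=max(cv2.findContours(m['mask'].astype(np.uint8),0,2)[0],key=len)
            r=cv2.minAreaRect(px2w(p,c,z,s)[:,:2].astype(np.float32)*1000)
            print(n,round(m['score'],2),np.round(m['bbox']),'rect mm',np.round(r[0]),np.round(r[1]),round(r[2]))
E
python3 look.py a top scene
```

```text
{'time': 0.0, 'tool_pos': [0.2686, 0.6184, 0.23], 'tcp_rot': [-0.6392, -3.0753, 0.0034], 'q': [1.1241, 0.2647, 1.6054, 0.0, 1.2737, -0.0369], 'wrist_force': [0.2516, 0.1391, -0.2531], 'width': 0.9994}
top [ 0.464 -0.115  0.942]
blank0 0.8 [274. 232. 288. 251.] rect mm [448. -33.] [38. 34.] 2
blank0 0.67 [303. 182. 319. 200.] rect mm [557. -94.] [34. 32.] 1
bar 0.6 [308. 139. 335. 150.] rect mm [ 655. -114.] [59. 18.] 80
dish 0.84 [328. 224. 360. 258.] rect mm [ 453. -165.] [69. 67.] 1
jar 0.53 [352. 182. 373. 202.] rect mm [ 563. -203.] [40. 45.] 65
cup 0.81 [410. 216. 442. 248.] rect mm [ 478. -335.] [66. 72.] 27
glue 0.73 [455. 207. 491. 228.] rect mm [ 506. -432.] [51. 79.] 1
glue 0.4 [330. 225. 358. 258.] rect mm [ 452. -164.] [67. 65.] 1
brush 0.84 [390. 117. 438. 198.] rect mm [ 632. -315.] [198.  44.] 26
brush 0.43 [302. 183. 319. 197.] rect mm [558. -94.] [32. 32.] 1
catch_frame 0.59 [116. 124. 191. 235.] rect mm [572. 237.] [227. 144.] 9
catch_frame 0.51 [452. 207. 490. 230.] rect mm [ 505. -424.] [50. 79.] 12
scene [0.956 0.362 0.637]
blank0 0.77 [312. 212. 330. 228.] rect mm [558. -93.] [39. 36.] 50
blank0 0.76 [378. 202. 394. 216.] rect mm [449. -31.] [38. 36.] 50
blank0 0.67 [307. 258. 329. 277.] rect mm [642.  -3.] [35. 30.] 50
bar 0.77 [259. 226. 279. 252.] rect mm [ 657. -110.] [62. 19.] 79
dish 0.65 [316. 161. 356. 180.] rect mm [ 433. -184.] [75. 70.] 50
jar 0.95 [273. 166. 293. 196.] rect mm [ 545. -224.] [89. 40.] 54
cup 0.62 [264. 114. 297. 154.] rect mm [ 451. -366.] [148.  73.] 51
cup 0.38 [184. 143. 253. 209.] rect mm [ 626. -329.] [215.  52.] 27
glue 0.8 [236.  78. 256. 141.] rect mm [ 448. -507.] [264.  55.] 61
glue 0.73 [187. 145. 253. 208.] rect mm [ 627. -327.] [213.  53.] 24
brush 0.75 [187. 147. 251. 212.] rect mm [ 632. -315.] [210.  52.] 24
catch_frame 0.73 [374. 271. 537. 400.] rect mm [545. 234.] [168. 142.] 9
```

```bash
python3 - <<'E'
import cv2
a=cv2.imread('pics/a_top.png')[90:290,90:510];cv2.imwrite('pics/a_crop.png',cv2.resize(a,None,fx=1.9,fy=1.9,interpolation=2))
E
```

```text
(no output)
```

View pics/a_crop.png

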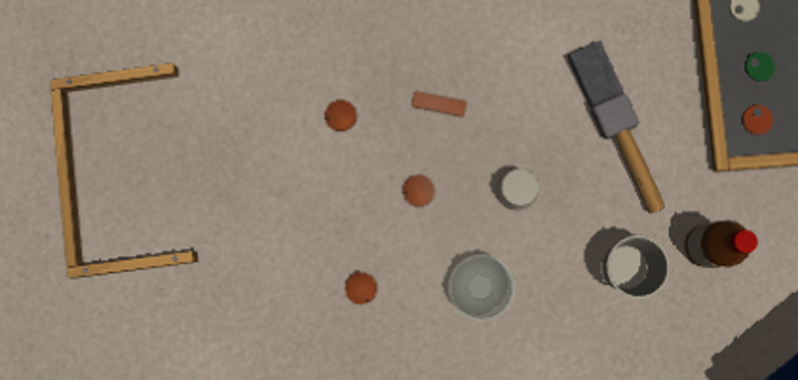

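View pics/a_scene.png

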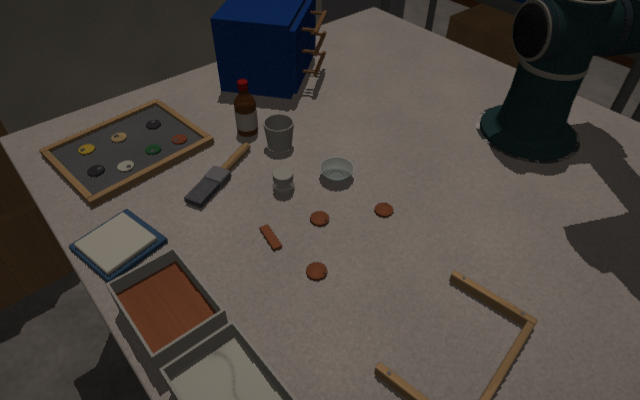

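The pictures agree with the networks. The blanks are at crop pixels (340,115), (418,190) and (361,288), roughly world (642,-3), (557,-94) and (448,-33) mm. The frame is open to the right, its free ends at (177,70) and (195,256), tilted about 9°, with the middle of the open side near (583,167).

My plan is to push each blank with two slightly open fingertips as a V, tool x along +y. First I turn the tool and travel.

>>> drive_tool --pt "0 0 7 0 0 0.015 0.28" --pt "0 0 7 0 0 0.015 0.28" --pt "0 0 7 0 0 0.015 0.28" --pt "0 0 7 0 0 0.015 0.28" --pt "0 0 7 0 0 0.015 0.28" --pt "0 0 7 0 0 0.015 0.28" --pt "0 0 7 0 0 0.015 0.28" --pt "0 0 7 0 0 0.015 0.28"

```text
time: 1.57
tool_pos: [0.269, 0.6192, 0.1107]
tcp_rot: [-2.016, -2.41, -0.0]
wrist_force: [0.7, 0.7, -0.3]
width: 0.28
grip_force: 0.0
```

>>> drive_tool --pt "0 0 7 0 0 0.015 0.28" --pt "0 0 3.5 0 0 0.01 0.28" --pt "0 0 0 -0.035 0.02 0 0.28" --pt "0 0 0 -0.035 0.02 0 0.28" --pt "0 0 0 -0.035 0.02 0 0.28" --pt "0 0 0 -0.035 0.02 0 0.28" --pt "0 0 0 -0.035 0.02 0 0.28" --pt "0 0 0 -0.035 0.02 0 0.28"

```text
time: 2.23
tool_pos: [0.3897, 0.4076, 0.0865]
tcp_rot: [2.22, 2.222, 0.001]
wrist_force: [-0.1, -0.1, -0.5]
width: 0.283
grip_force: 0.0
```

>>> drive_tool --pt "0 0 0 -0.035 0.02 0 0.28" --pt "0 0 0 -0.035 0.02 0 0.28" --pt "0 0 0 -0.035 0.02 0 0.28" --pt "0 0 0 -0.035 0.02 0 0.28" --pt "0 0 0 -0.035 0.02 0 0.28" --pt "0 0 0 -0.035 0.02 0 0.28" --pt "0 0 0 -0.035 0.02 0 0.28" --pt "0 0 0 -0.035 0.02 0 0.28"

```text
time: 2.9
tool_pos: [0.55, 0.1274, 0.0867]
tcp_rot: [2.221, 2.221, 0.001]
wrist_force: [0.1, 0.4, 0.2]
width: 0.278
grip_force: 0.0
```

>>> drive_tool --pt "0 0 0 -0.03 0.0155 0 0.28" --pt "0 0 0 -0.03 0.0155 0 0.28" --pt "0 0 0 -0.03 0.0155 0 0.28" --pt "0 0 0 -0.03 0.0155 0 0.28" --pt "0 0 0 -0.03 0.0155 0 0.28" --pt "0 0 0 -0.03 0.0155 0 0.28" --pt "0 0 0 0 0 0.02 0.28" --pt "0 0 0 0 0 0.02 0.28"

```text
time: 3.57
tool_pos: [0.6455, -0.0535, 0.0481]
tcp_rot: [2.221, 2.215, 0.006]
wrist_force: [0.2, 0.6, -0.3]
width: 0.284
grip_force: 0.0
```

```bash
python3 look.py b wrist scene
```

```text
{'time': 3.5667, 'tool_pos': [0.6455, -0.0535, 0.0481], 'tcp_rot': [2.2212, 2.2149, 0.0055], 'q': [-0.121, 0.3738, 1.8225, -0.0002, 0.9395, -0.118], 'wrist_force': [0.1691, 0.6209, -0.2676], 'width': 0.2837}
wrist [0.645 0.023 0.19 ]
blank0 0.77 [141. 267. 200. 322.] rect mm [556. -91.] [39. 31.] 27
bar 0.9 [310. 278. 349. 367.] rect mm [ 655. -111.] [63. 18.] 81
dish 0.67 [  0. 358.  65. 400.] rect mm [ 441. -163.] [54. 37.] 4
brush 0.48 [314. 282. 345. 368.] rect mm [ 655. -110.] [61. 17.] 81
scene [0.956 0.362 0.637]
blank0 0.7 [374. 204. 392. 215.] rect mm [449. -32.] [39. 33.] 45
blank0 0.67 [316. 213. 329. 230.] rect mm [557. -92.] [34. 30.] 50
blank0 0.65 [308. 260. 327. 279.] rect mm [641.  -3.] [37. 34.] 27
bar 0.51 [255. 224. 280. 251.] rect mm [ 657. -111.] [64. 21.] 82
dish 0.55 [321. 160. 356. 182.] rect mm [ 434. -179.] [78. 66.] 49
cup 0.4 [263. 120. 270. 141.] rect mm [ 464. -398.] [56.  6.] 61
glue 0.72 [236.  80. 259. 140.] rect mm [ 448. -508.] [260.  52.] 58
glue 0.66 [259. 224. 280. 249.] rect mm [ 654. -117.] [64. 19.] 80
brush 0.74 [185. 142. 255. 210.] rect mm [ 630. -316.] [214.  51.] 24
brush 0.74 [234.  79. 257. 138.] rect mm [ 456. -495.] [256.  52.] 60
catch_frame 0.57 [372. 268. 538. 400.] rect mm [545. 234.] [168. 140.] 10
```

View pics/b_wrist.png

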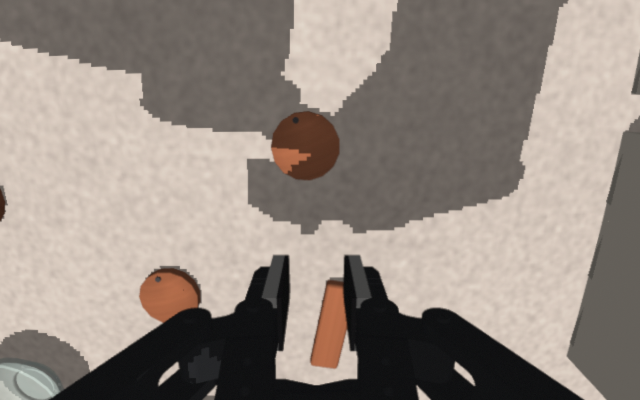

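Blank A is at pixel (305,146), ahead of the fingertips at (285,258) and (350,258), and a few mm to the left of their middle. Next I lower.

>>> drive_tool --pt "0 0 0 0 -0.002 0.01 0.28" --pt "0 0 0 0 0 0.01 0.28" --pt "0 0 0 0 0 0.01 0.28" --pt "0 0 0 0 0 0.006 0.28" --pt "0 0 0 0 0 0.002 0.28" --pt "0 0 0 0 0 0.002 0.28" --pt "0 0 0 0 0 0 0.28" --pt "0 0 0 0 0 0 0.28"

```text
time: 5.13
tool_pos: [0.6404, -0.0508, 0.0064]
tcp_rot: [2.221, 2.222, 0.0]
wrist_force: [-0.1, 0.3, -0.3]
width: 0.275
grip_force: 0.0
```

>>> drive_tool --pt "0 0 0 0 0 0.001 0.28" --pt "0 0 0 0 0 0.001 0.28" --pt "0 0 0 0 0 0.001 0.28" --pt "0 0 0 0 0 0 0.28"

```text
time: 5.47
tool_pos: [0.6402, -0.0508, 0.0033]
tcp_rot: [2.221, 2.222, 0.0]
wrist_force: [-0.4, -0.1, 0.1]
width: 0.28
grip_force: 0.0
```

>>> drive_tool --pt "0 0 0 0 0 0.001 0.28" --pt "0 0 0 0 0 0.0005 0.28" --pt "0 0 0 0 0 0 0.28"

```text
time: 5.72
tool_pos: [0.64, -0.0508, 0.0016]
tcp_rot: [-2.221, -2.222, 0.0]
wrist_force: [-0.1, 0.6, 0.1]
width: 0.279
grip_force: 0.0
```

>>> drive_tool --pt "0 0 0 0.005 0 0 0.28" --pt "0 0 0 0.006 0 0 0.28" --pt "0 0 0 0.006 0 0 0.28" --pt "0 0 0 0.006 0 0 0.28" --pt "0 0 0 0.006 0 0 0.28" --pt "0 0 0 0.008 0 0 0.28" --pt "0 0 0 0.01 -0.0005 0 0.28" --pt "0 0 0 0.012 -0.0005 0 0.28"

```text
time: 6.38
tool_pos: [0.6391, 0.0091, 0.0018]
tcp_rot: [2.221, 2.221, -0.0]
wrist_force: [0.6, 0.0, -0.6]
width: 0.283
grip_force: 0.2
```

>>> drive_tool --pt "0 0 0 0.012 -0.0005 0 0.28" --pt "0 0 0 0.012 -0.0005 0 0.28" --pt "0 0 0 0.012 -0.0005 0 0.28" --pt "0 0 0 0.012 -0.0005 0 0.28" --pt "0 0 0 0.012 -0.0005 0 0.28" --pt "0 0 0 0.012 -0.0005 0 0.28" --pt "0 0 0 0.012 -0.0005 0 0.28" --pt "0 0 0 0.012 -0.0005 0 0.28"

```text
time: 7.05
tool_pos: [0.635, 0.1055, 0.0018]
tcp_rot: [-2.221, -2.222, 0.0]
wrist_force: [-1.0, -0.6, 0.2]
width: 0.28
grip_force: 0.2
```

```bash
python3 look.py c wrist top
```

```text
{'time': 7.05, 'tool_pos': [0.635, 0.1055, 0.0018], 'tcp_rot': [-2.221, -2.2219, 0.0], 'q': [0.1259, 0.4288, 1.8469, 0.0, 0.8659, 0.1255], 'wrist_force': [-0.9635, -0.5591, 0.1844], 'width': 0.2803}
wrist [0.635 0.182 0.144]
blank0 0.72 [274. 180. 362. 268.] rect mm [635. 128.] [35. 36.] 34
dish 0.6 [275. 184. 358. 266.] rect mm [635. 127.] [37. 36.] 90
catch_frame 0.85 [432.   0. 490.  92.] rect mm [681. 197.] [18. 29.] 8
top [ 0.464 -0.115  0.942]
blank0 0.61 [304. 184. 320. 197.] rect mm [558. -94.] [32. 32.] 1
blank0 0.49 [273. 231. 291. 248.] rect mm [448. -32.] [33. 31.] 2
bar 0.65 [308. 141. 335. 149.] rect mm [ 656. -114.] [58. 17.] 77
dish 0.77 [328. 227. 361. 257.] rect mm [ 452. -166.] [71. 69.] 1
jar 0.71 [352. 180. 373. 204.] rect mm [ 561. -203.] [45. 42.] 1
cup 0.8 [408. 214. 443. 251.] rect mm [ 478. -337.] [70. 71.] 46
cup 0.39 [351. 183. 374. 202.] rect mm [ 562. -203.] [43. 42.] 1
glue 0.56 [451. 206. 490. 230.] rect mm [ 507. -431.] [53. 82.] 1
brush 0.58 [389. 114. 440. 199.] rect mm [ 632. -315.] [200.  47.] 27
catch_frame 0.67 [121. 144. 194. 228.] rect mm [474. 166.] [12. 44.] 16
```

View pics/c_wrist.png

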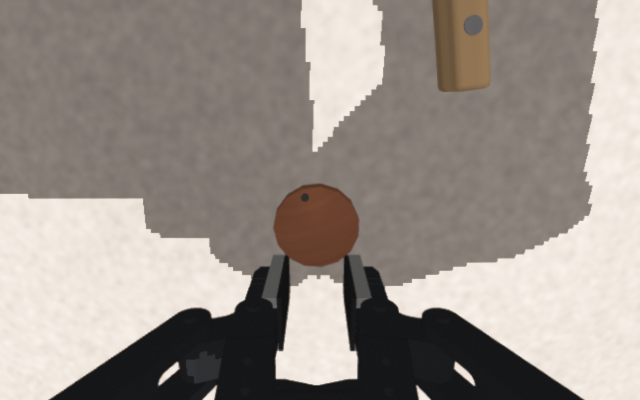

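The blank is nested between the fingertips at (316,225), and the free end of the frame strip is at (463,90), clear to the right. I continue.

>>> drive_tool --pt "0 0 0 0.012 -0.001 0 0.28" --pt "0 0 0 0.012 -0.001 0 0.28" --pt "0 0 0 0.012 -0.001 0 0.28" --pt "0 0 0 0.012 -0.001 0 0.28" --pt "0 0 0 0.012 -0.001 0 0.28" --pt "0 0 0 0.012 -0.001 0 0.28" --pt "0 0 0 0.012 -0.001 0 0.28" --pt "0 0 0 0.012 -0.001 0 0.28"

```text
time: 8.62
tool_pos: [0.6268, 0.2018, 0.0017]
tcp_rot: [-2.22, -2.222, 0.0]
wrist_force: [-0.3, 0.5, -0.3]
width: 0.274
grip_force: 0.2
```

>>> drive_tool --pt "0 0 0 0.01 -0.001 0 0.28" --pt "0 0 0 0.007 0 0 0.28" --pt "0 0 0 0.005 0 0 0.28" --pt "0 0 0 0.003 0 0 0.28" --pt "0 0 0 0.001 0 0 0.28" --pt "0 0 0 -0.006 0 0 0.28" --pt "0 0 0 -0.01 0 0 0.28" --pt "0 0 0 -0.015 0 -0.005 0.28"

```text
time: 9.28
tool_pos: [0.6252, 0.1943, 0.0059]
tcp_rot: [-2.22, -2.222, 0.003]
wrist_force: [-0.2, -1.0, -0.2]
width: 0.277
grip_force: 0.0
```

>>> drive_tool --pt "0 0 0 0 0 -0.02 0.28" --pt "0 0 0 0 0 -0.03 0.28" --pt "0 0 0 0 0 -0.03 0.28" --pt "0 0 0 0 0 0 0.28"

```text
time: 9.62
tool_pos: [0.631, 0.1943, 0.0945]
tcp_rot: [2.219, 2.215, 0.015]
wrist_force: [2.1, 0.9, 0.7]
width: 0.278
grip_force: 0.0
```

```bash
python3 look.py d wrist; python3 -c "
from h import *
s=status.read_state();p=read_camera('wrist')
print(np.round(s['tool_pos'],4))"
```

```text
{'time': 9.6167, 'tool_pos': [0.631, 0.1943, 0.0945], 'tcp_rot': [2.2188, 2.2155, 0.0155], 'q': [0.2611, 0.3402, 1.7705, -0.0004, 1.0193, 0.2628], 'wrist_force': [2.1468, 0.925, 0.7409], 'width': 0.278}
wrist [0.63  0.27  0.237]
blank0 0.77 [279.  99. 333. 156.] rect mm [626. 249.] [36. 35.] 45
catch_frame 0.87 [  7.   0. 412. 280.] rect mm [572. 238.] [223. 141.] 9
[0.6251 0.1948 0.0852]
```

View pics/d_wrist.png

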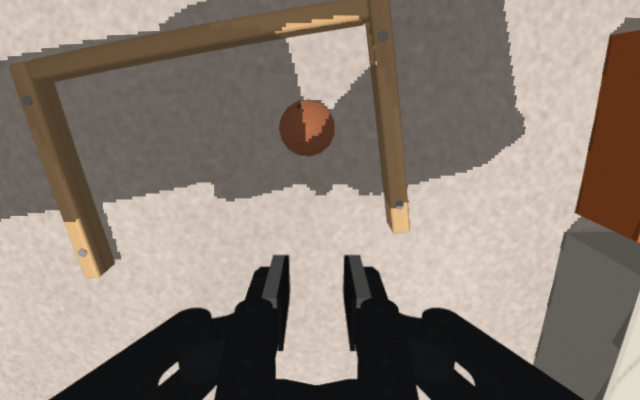

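Blank A is well inside, at pixel (307,128), or (626,249) mm. Now blank B.

>>> drive_tool --pt "0 0 0 -0.02 -0.004 0 0.28" --pt "0 0 0 -0.032 -0.007 0 0.28" --pt "0 0 0 -0.035 -0.007 0 0.28" --pt "0 0 0 -0.035 -0.007 0 0.28" --pt "0 0 0 -0.035 -0.007 0 0.28" --pt "0 0 0 -0.035 -0.007 0 0.28" --pt "0 0 0 -0.035 -0.007 0 0.28" --pt "0 0 0 -0.035 -0.007 0 0.28"

```text
time: 10.78
tool_pos: [0.5724, -0.0681, 0.0864]
tcp_rot: [-2.22, -2.222, 0.0]
wrist_force: [0.8, 0.4, 0.3]
width: 0.282
grip_force: 0.0
```

>>> drive_tool --pt "0 0 0 -0.035 -0.007 0 0.28" --pt "0 0 0 -0.025 -0.006 0 0.28" --pt "0 0 0 -0.01 -0.004 0 0.28" --pt "0 0 0 0 0 0.015 0.28" --pt "0 0 0 0 0 0.02 0.28" --pt "0 0 0 0 0 0.02 0.28" --pt "0 0 0 0 0 0 0.28" --pt "0 0 0 0 0 0 0.28"

```text
time: 11.45
tool_pos: [0.5547, -0.1358, 0.0303]
tcp_rot: [-2.218, -2.22, 0.003]
wrist_force: [0.5, 0.8, 0.3]
width: 0.279
grip_force: 0.0
```

```bash
python3 look.py e wrist
```

```text
{'time': 11.45, 'tool_pos': [0.5547, -0.1358, 0.0303], 'tcp_rot': [-2.2179, -2.2199, 0.0028], 'q': [-0.2837, 0.2772, 1.9945, 0.0003, 0.8739, -0.2848], 'wrist_force': [0.5487, 0.8028, 0.2914], 'width': 0.2788}
wrist [ 0.555 -0.059  0.172]
blank0 0.76 [285. 129. 360. 203.] rect mm [557. -94.] [35. 36.] 0
blank0 0.65 [ 41.   0. 124.  76.] rect mm [448. -34.] [31. 39.] 87
bar 0.62 [482. 148. 556. 261.] rect mm [ 652. -113.] [59. 22.] 79
dish 0.64 [ 36. 249. 181. 368.] rect mm [ 430. -172.] [87. 62.] 36
jar 0.77 [283. 317. 361. 387.] rect mm [ 556. -206.] [44. 45.] 15
```

>>> drive_tool --pt "0 0 0 0 0.002 0.01 0.28" --pt "0 0 0 0 0 0.01 0.28" --pt "0 0 0 0 0 0.006 0.28" --pt "0 0 0 0 0 0.002 0.28" --pt "0 0 0 0 0 0 0.28" --pt "0 0 0 0 0 0 0.28"

```text
time: 12.4
tool_pos: [0.5577, -0.1367, 0.0031]
tcp_rot: [-2.22, -2.221, 0.001]
wrist_force: [0.7, 0.1, 0.3]
width: 0.279
grip_force: 0.0
```

>>> drive_tool --pt "0 0 0 0.005 0 0.001 0.28" --pt "0 0 0 0.005 0 0 0.28" --pt "0 0 0 0.005 0 0 0.28" --pt "0 0 0 0.005 0 0 0.28" --pt "0 0 0 0.006 0 0 0.28" --pt "0 0 0 0.008 0 0 0.28" --pt "0 0 0 0.01 0 0 0.28" --pt "0 0 0 0.012 0 0 0.28"

```text
time: 13.07
tool_pos: [0.5583, -0.08, 0.0029]
tcp_rot: [2.221, 2.221, 0.0]
wrist_force: [-0.0, -0.5, 0.4]
width: 0.278
grip_force: 0.3
```

>>> drive_tool --pt "0 0 0 0.012 0.0005 0 0.28" --pt "0 0 0 0.012 0.0005 0 0.28" --pt "0 0 0 0.012 0.0005 0 0.28" --pt "0 0 0 0.012 0.0005 0 0.28" --pt "0 0 0 0.012 0.0005 0 0.28" --pt "0 0 0 0.012 0.0005 0 0.28" --pt "0 0 0 0.012 0.0005 0 0.28" --pt "0 0 0 0.012 0.0005 0 0.28"

```text
time: 13.73
tool_pos: [0.5622, 0.0164, 0.0028]
tcp_rot: [-2.221, -2.222, 0.0]
wrist_force: [0.2, -0.6, 0.9]
width: 0.278
grip_force: 0.5
```

```bash
python3 look.py f wrist
```

```text
{'time': 13.7333, 'tool_pos': [0.5622, 0.0164, 0.0028], 'tcp_rot': [-2.2209, -2.222, 0.0001], 'q': [-0.015, 0.3008, 2.0281, -0.0, 0.8127, -0.0155], 'wrist_force': [0.1723, -0.5614, 0.8506], 'width': 0.2784}
wrist [0.562 0.093 0.145]
blank0 0.62 [ 51. 324. 128. 383.] rect mm [445. -27.] [42. 24.] 36
```

View pics/f_wrist.png

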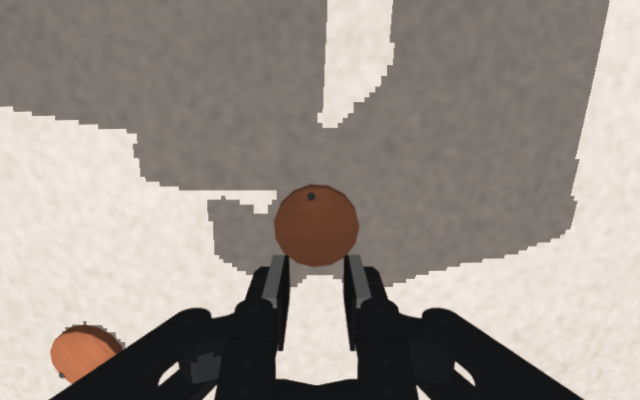

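Blank B is nested at (316,225); the network just missed it. 203 mm of this push remain.

>>> drive_tool --pt "0 0 0 0.012 0.0005 0 0.28" --pt "0 0 0 0.012 0.0005 0 0.28" --pt "0 0 0 0.012 0.0005 0 0.28" --pt "0 0 0 0.012 0.0005 0 0.28" --pt "0 0 0 0.012 0.0005 0 0.28" --pt "0 0 0 0.012 0.0005 0 0.28" --pt "0 0 0 0.012 0.0005 0 0.28" --pt "0 0 0 0.012 0.0005 0 0.28"

```text
time: 14.85
tool_pos: [0.566, 0.1127, 0.0027]
tcp_rot: [-2.22, -2.222, 0.0]
wrist_force: [-0.3, -1.0, 0.5]
width: 0.28
grip_force: 0.2
```

>>> drive_tool --pt "0 0 0 0.012 0.0005 0 0.28" --pt "0 0 0 0.012 0.0005 0 0.28" --pt "0 0 0 0.012 0.0005 0 0.28" --pt "0 0 0 0.012 0.0005 0 0.28" --pt "0 0 0 0.012 0.0005 0 0.28" --pt "0 0 0 0.012 0.0005 0 0.28" --pt "0 0 0 0.01 0.0005 0 0.28" --pt "0 0 0 0.008 0.0005 0 0.28"

```text
time: 15.52
tool_pos: [0.5701, 0.2025, 0.0028]
tcp_rot: [-2.221, -2.222, -0.0]
wrist_force: [0.3, -0.2, -0.7]
width: 0.282
grip_force: 0.2
```

>>> drive_tool --pt "0 0 0 0.006 0 0 0.28" --pt "0 0 0 0.004 0 0 0.28" --pt "0 0 0 0.002 0 0 0.28" --pt "0 0 0 0.001 0 0 0.28" --pt "0 0 0 -0.006 0 0 0.28" --pt "0 0 0 -0.01 0 0 0.28" --pt "0 0 0 -0.015 0 -0.01 0.28" --pt "0 0 0 0 0 -0.02 0.28"

```text
time: 16.18
tool_pos: [0.567, 0.1791, 0.0304]
tcp_rot: [-2.221, -2.218, 0.011]
wrist_force: [-0.6, -0.3, -0.0]
width: 0.281
grip_force: 0.0
```

>>> drive_tool --pt "0 0 0 0 0 -0.025 0.28" --pt "0 0 0 0 0 -0.025 0.28" --pt "0 0 0 0 0 0 0.28" --pt "0 0 0 0 0 0 0.28"

```text
time: 16.52
tool_pos: [0.5721, 0.1821, 0.0858]
tcp_rot: [2.221, 2.218, 0.007]
wrist_force: [0.3, -1.2, -0.3]
width: 0.281
grip_force: 0.0
```

```bash
python3 look.py g wrist
```

```text
{'time': 16.5167, 'tool_pos': [0.5721, 0.1821, 0.0858], 'tcp_rot': [2.2207, 2.2183, 0.0067], 'q': [0.2668, 0.2509, 1.9059, -0.0003, 0.9797, 0.268], 'wrist_force': [0.2533, -1.2384, -0.2885], 'width': 0.2808}
wrist [0.572 0.258 0.228]
blank0 0.91 [283. 101. 342. 159.] rect mm [570. 237.] [35. 35.] 90
blank0 0.76 [378.  79. 434. 140.] rect mm [626. 249.] [35. 35.] 2
catch_frame 0.89 [ 93.   0. 511. 268.] rect mm [561. 236.] [201. 141.] 9
```

>>> drive_tool --pt "0 0 0 -0.017 -0.009 0 0.28" --pt "0 0 0 -0.034 -0.0176 0 0.28" --pt "0 0 0 -0.034 -0.0176 0 0.28" --pt "0 0 0 -0.034 -0.0176 0 0.28" --pt "0 0 0 -0.034 -0.0176 0 0.28" --pt "0 0 0 -0.034 -0.0176 0 0.28" --pt "0 0 0 -0.034 -0.0176 0 0.28" --pt "0 0 0 -0.034 -0.0176 0 0.28"

```text
time: 17.63
tool_pos: [0.4369, -0.073, 0.0827]
tcp_rot: [2.22, 2.223, -0.0]
wrist_force: [0.9, -0.2, -0.3]
width: 0.278
grip_force: 0.0
```

>>> drive_tool --pt "0 0 5 0 0 0.01 0.28" --pt "0 0 5 0 0 0.015 0.28" --pt "0 0 5 0 0 0.015 0.28" --pt "0 0 0 0 0 0.015 0.28" --pt "0 0 0 0 0 0 0.28" --pt "0 0 0 0 0 0 0.28"

```text
time: 18.13
tool_pos: [0.4369, -0.0716, 0.027]
tcp_rot: [-2.49, -1.912, 0.003]
wrist_force: [-0.1, -0.0, 0.3]
width: 0.28
grip_force: 0.0
```

```bash
python3 look.py i wrist; python3 - <<'E'
from h import *
s=status.read_state();M=R.from_rotvec(s['tcp_rot']).as_matrix();t=np.array(s['tool_pos'])
print(np.round(M[:,0],3)); f=lambda x,y:np.round(M.T@(np.array([x,y,t[2]])-t),4)
print('blank',f(.448,-.033),'target',f(.517,.232))
E
```

```text
{'time': 18.1333, 'tool_pos': [0.4369, -0.0716, 0.027], 'tcp_rot': [-2.4898, -1.9124, 0.0028], 'q': [-0.2186, 0.0602, 2.2636, -0.0, 0.8206, 0.0423], 'wrist_force': [-0.0956, -0.0414, 0.3086], 'width': 0.2796}
wrist [0.457 0.002 0.169]
blank0 0.91 [283. 133. 361. 212.] rect mm [448. -33.] [36. 36.] 29
dish 0.56 [333. 362. 432. 400.] rect mm [ 433. -152.] [14. 12.] 77
jar 0.66 [542. 362. 614. 400.] rect mm [ 574. -202.] [20. 58.] 39
[0.258 0.966 0.   ]
blank [ 0.04   -0.0008 -0.    ] target [ 0.3139 -0.0025  0.    ]
```

A straight line to the target would bring the outer finger onto the strip end near (484,151). I'll steer wide first, with the blank aiming for (530,135), then turn in.

>>> drive_tool --pt "0 0 0 0 -0.001 0.01 0.28" --pt "0 0 0 0 0 0.008 0.28" --pt "0 0 0 0 0 0.005 0.28" --pt "0 0 0 0 0 0.002 0.28" --pt "0 0 0 0.004 0 0 0.28" --pt "0 0 0 0.005 0 0 0.28" --pt "0 0 0 0.005 0 0 0.28" --pt "0 0 0 0.005 0 0 0.28"

```text
time: 19.25
tool_pos: [0.4424, -0.0527, 0.0031]
tcp_rot: [2.492, 1.913, 0.001]
wrist_force: [0.3, -0.4, -0.1]
width: 0.282
grip_force: 0.2
```

>>> drive_tool --pt "0 0 0 0.006 0 0 0.28" --pt "0 0 0 0.008 0.001 0 0.28" --pt "0 0 0 0.01 0.002 0 0.28" --pt "0 0 0 0.01 0.0025 0 0.28" --pt "0 0 0 0.01 0.0025 0 0.28" --pt "0 0 0 0.01 0.0025 0 0.28" --pt "0 0 0 0.01 0.0025 0 0.28" --pt "0 0 0 0.01 0.0025 0 0.28"

```text
time: 19.92
tool_pos: [0.4766, 0.0153, 0.0028]
tcp_rot: [2.492, 1.913, -0.0]
wrist_force: [-0.2, -1.0, 0.5]
width: 0.281
grip_force: 0.5
```

```bash
python3 look.py j wrist
```

```text
{'time': 19.9167, 'tool_pos': [0.4766, 0.0153, 0.0028], 'tcp_rot': [2.4917, 1.9134, -0.0001], 'q': [-0.0201, 0.1613, 2.2083, -0.0001, 0.772, 0.241], 'wrist_force': [-0.1832, -0.9851, 0.4755], 'width': 0.2806}
wrist [0.497 0.089 0.145]
blank0 0.56 [276. 186. 363. 266.] rect mm [483.  37.] [36. 36.] 75
bar 0.36 [277. 184. 361. 269.] rect mm [483.  39.] [35. 34.] 47
```

View pics/j_wrist.png

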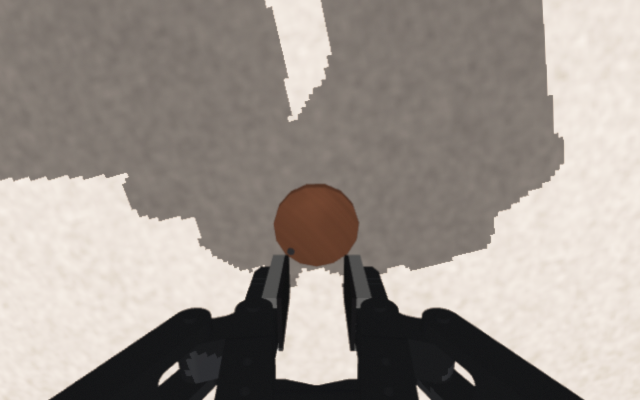

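Nested at (317,225). Next I finish the wide leg, then rotate 15° while advancing slowly.

>>> drive_tool --pt "0 0 0 0.0115 0.002 0 0.28" --pt "0 0 0 0.0115 0.0023 0 0.28" --pt "0 0 0 0.0115 0.0023 0 0.28" --pt "0 0 0 0.0115 0.0023 0 0.28" --pt "0 0 0 0.0115 0.0023 0 0.28" --pt "0 0 0 0.0115 0.0023 0 0.28" --pt "0 0 0 0.0115 0.0023 0 0.28" --pt "0 0 0 0.0115 0.0023 0 0.28"

```text
time: 21.03
tool_pos: [0.5178, 0.0998, 0.0027]
tcp_rot: [-2.491, -1.914, 0.0]
wrist_force: [-0.2, -0.4, 0.5]
width: 0.278
grip_force: 0.3
```

>>> drive_tool --pt "0 0 0 0.01 0.001 0 0.28" --pt "0 0 -3 0.007 0.001 0 0.28" --pt "0 0 -3 0.006 0.001 0 0.28" --pt "0 0 -3 0.006 0.001 0 0.28" --pt "0 0 -3 0.006 0.001 0 0.28" --pt "0 0 -3 0.006 0 0 0.28" --pt "0 0 0 0.006 0 0 0.28"

```text
time: 21.62
tool_pos: [0.53, 0.1445, 0.0028]
tcp_rot: [2.22, 2.223, 0.0]
wrist_force: [0.2, -0.6, 0.1]
width: 0.281
grip_force: 0.3
```

```bash
python3 look.py k wrist
```

```text
{'time': 21.6167, 'tool_pos': [0.53, 0.1445, 0.0028], 'tcp_rot': [2.2195, 2.2232, 0.0003], 'q': [0.2208, 0.28, 2.0564, -0.0, 0.805, 0.2191], 'wrist_force': [0.2224, -0.5576, 0.0671], 'width': 0.2806}
wrist [0.53  0.221 0.145]
blank0 0.95 [524.   0. 625.  68.] rect mm [626. 243.] [39. 24.] 3
blank0 0.7 [375.   2. 473. 101.] rect mm [570. 236.] [37. 34.] 1
jar 0.47 [376.   0. 475.  99.] rect mm [571. 237.] [37. 35.] 1
catch_frame 0.57 [ 88.   0. 215. 281.] rect mm [475. 202.] [ 20. 100.] 9
```

View pics/k_wrist.png

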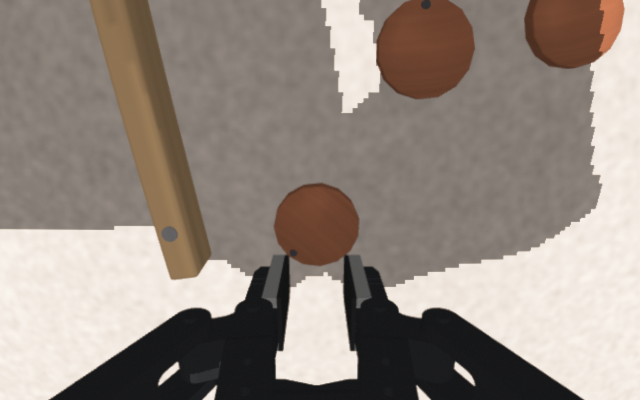

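Nested at (316,225), with the strip end at (180,270) clear to the left and the other blanks at (425,48) and (575,25). Last leg: 65 mm in and 14 mm to the left.

>>> drive_tool --pt "0 0 0 0.008 -0.002 0 0.28" --pt "0 0 0 0.01 -0.002 0 0.28" --pt "0 0 0 0.01 -0.0022 0 0.28" --pt "0 0 0 0.01 -0.0022 0 0.28" --pt "0 0 0 0.01 -0.0022 0 0.28" --pt "0 0 0 0.008 -0.0018 0 0.28" --pt "0 0 0 0.005 -0.001 0 0.28" --pt "0 0 0 0.003 -0.0006 0 0.28"

```text
time: 22.73
tool_pos: [0.5154, 0.2088, 0.0028]
tcp_rot: [2.22, 2.223, -0.0]
wrist_force: [0.6, 0.2, 0.3]
width: 0.28
grip_force: 0.3
```

>>> drive_tool --pt "0 0 0 0.001 0 0 0.28" --pt "0 0 0 -0.006 0 0 0.28" --pt "0 0 0 -0.01 0 0 0.28" --pt "0 0 0 -0.015 0 -0.01 0.28" --pt "0 0 0 0 0 -0.02 0.28" --pt "0 0 0 0 0 -0.03 0.28" --pt "0 0 0 0 0 -0.03 0.28" --pt "0 0 0 -0.02 0 -0.03 0.28"

```text
time: 23.4
tool_pos: [0.5155, 0.1579, 0.1238]
tcp_rot: [-2.22, -2.222, -0.001]
wrist_force: [1.6, -0.3, -0.0]
width: 0.279
grip_force: 0.0
```

>>> drive_tool --pt "0 0 0 -0.02 0 -0.02 0.28" --pt "0 0 0 0 0 0 0.28" --pt "0 0 0 0 0 0 0.28" --pt "0 0 0 0 0 0 0.28"

```text
time: 23.73
tool_pos: [0.515, 0.1368, 0.1419]
tcp_rot: [-2.222, -2.219, 0.001]
wrist_force: [-1.9, -0.5, 0.7]
width: 0.281
grip_force: 0.0
```

```bash
python3 look.py l wrist scene
```

```text
{'time': 23.7333, 'tool_pos': [0.515, 0.1368, 0.1419], 'tcp_rot': [-2.2222, -2.2194, 0.0013], 'q': [0.2127, 0.0715, 1.9996, 0.0004, 1.0716, 0.2139], 'wrist_force': [-1.8722, -0.5442, 0.6586], 'width': 0.281}
wrist [0.516 0.213 0.284]
blank0 0.91 [365.  36. 414.  86.] rect mm [569. 236.] [35. 36.] 66
blank0 0.86 [294.  41. 345.  94.] rect mm [515. 232.] [35. 34.] 56
blank0 0.77 [442.  17. 492.  70.] rect mm [625. 249.] [37. 35.] 1
catch_frame 0.95 [223.   0. 561. 180.] rect mm [470. 213.] [ 16. 125.] 9
scene [0.956 0.362 0.637]
blank0 0.73 [429. 362. 455. 393.] rect mm [628. 250.] [35. 38.] 90
blank0 0.65 [447. 335. 468. 364.] rect mm [571. 237.] [38. 35.] 38
blank0 0.6 [466. 316. 490. 333.] rect mm [516. 232.] [35. 33.] 16
blank0 0.54 [274. 166. 293. 197.] rect mm [ 547. -220.] [89. 44.] 54
bar 0.57 [260. 223. 280. 252.] rect mm [ 657. -111.] [64. 19.] 79
dish 0.92 [318. 158. 352. 180.] rect mm [ 434. -183.] [78. 70.] 50
jar 0.74 [271. 167. 295. 197.] rect mm [ 544. -222.] [87. 45.] 57
cup 0.79 [264. 112. 297. 155.] rect mm [ 451. -366.] [148.  69.] 52
glue 0.84 [234.  80. 260. 141.] rect mm [ 448. -507.] [264.  54.] 58
brush 0.93 [186. 144. 254. 209.] rect mm [ 631. -318.] [217.  53.] 27
catch_frame 0.9 [374. 270. 537. 400.] rect mm [545. 235.] [169. 142.] 10
```

View pics/l_wrist.png

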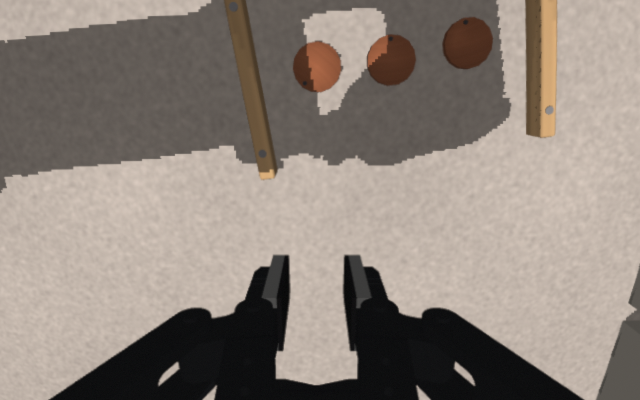

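All three blanks, at (317,66), (391,60) and (468,43), lie between the strips and well past the free ends. The other objects haven't moved and the arm is clear.

```bash
python3 -c "
from h import *
print(workorder.finish_job())"
```

```text
the job is handed in; nothing more can be done
None
```

All three copper blanks lie flat inside the frame, the bar and everything else measured where they started, and I handed the job in at about 24 s of the 72 s allowed; no verdict was returned.

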